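# Lift the crystal tray off its drying stand with the spatula

### The arm

A 6-joint arm with a two-finger parallel gripper is mounted at the origin on the work surface. World frame = base frame: x ahead of the robot, y to its left, z up, the work surface at z = 0. Lengths are in mm, angles in rad, forces in N, time in s.
With the tool pointing down it reaches from about 275 to 1000 mm from the base axis. Payload 8.4 kg.
Tool frame: the origin (TCP) lies at the very end of the fingers, on their centre line; the grasp point (between the pads) lies 19 mm behind it; z points along the fingers, y is the line along which they close (so a half turn about z gives the same grasp; the last joint's range is limited). The gripper opens to 85 mm and grips with 20 to 120 N. Pads are 22 mm wide; open, the fingers measure 114 mm over their backs; the gripper's body (76 mm by 85 mm) begins 54 mm behind the grasp point. The pads swing forward as they close: fully open they stand 13 mm farther back than shut.
Start: joints at [1.279, 0.353, 1.633, -0, 1.155, -0.002], TCP at [178.599, 598.941, 231.281] pointing down, gripper open.
Joint ranges: [-2.63, 2.63], [-0.92, 2.1], [0.06, 2.66], [-1.3, 4.44], [0, 2.69], [-3.02, 3.02]. Speed limits (rad/s): [2.22, 2.22, 2.79, 3.14, 3.14, 3.14].

### API

Orientations are given as [roll, pitch, yaw] about the fixed x, y, z axes, in that order (R = Rz(yaw) Ry(pitch) Rx(roll)).
In Python, from rig import sensors, grab_frame, camera_params, order gives the robot as it stands. The module is installed in compiled form; this text tells all that it offers.
- The arm moves only by the tool move_arm, never from a script. Its argument "motion" is a list of rows, each a list of 7 numbers: the turn, a rotation vector about the tool's x, y, z in rad, then the shift along the tool's x, y, z in m, then the finger opening in m, from 0 to 0.0854. A call has 1 to 8 rows; each row is the pose to reach, as a shift and turn from the pose commanded when the call began, along the tool's axes at that moment; what a row does not reach only later rows make up. A row lasts 1/8 s, in which the tool goes at most 62.5 mm and 10.7 degrees, less where a joint would pass 70% of its speed; a pose out of reach is approached as far as the arm can. A call with a gripper value outside its range is refused whole. The fingers move at their own pace and stop on an object; "grip_force" is the grip in N (left out, the last holds). Time passes only in rows, so rows that repeat a pose let the fingers close. It gives the time, the measured TCP pose, the force, the opening and the grip force at its end, in the units of the state.
- sensors.sense(): the state, without advancing time (a new reading comes with each control period).
- grab_frame(name): name is "side" or "top" or "wrist"; returns (picture, depth): 480x640x3 uint8, red, green, blue; 480x640 float32, mm along the optical axis (not along the pixel's ray), 0 where there is no reading.
- camera_params(name): a dict with "camera_matrix" (3x3 intrinsics, pixels), "world_from_camera" (4x4, takes a point from camera to world coordinates). Camera axes: x right, y down, z forward; pixel columns grow to the right and rows downward; lengths in mm; the calibration is good to about 2 mm. The wrist camera is an equidistant fisheye: a pixel r from the principal point sees the ray r / f radians off the axis. A picture is of the moment at which its call begins: read the wrist's pose just before it. camera_params takes no time and is no camera call; for the wrist camera it gives the pose at the moment of the call.
- order.sign_off(): hands the job in; it is judged then, once.
The state is a dict: "clock": time; "qpos": joint angles; "qvel": joint speeds; "joint_efforts": joint torques, N m; "eef_pos": TCP position; "tcp_rot": TCP orientation; "contact_force": force on the tool from outside, world axes, zero at the start; "wrist_torque": the same for the moment, N m; "opening": opening from 0.0 (shut) to 1.0 (fully open); "grasp_force": force on a finger pad.
Only numpy, scipy, OpenCV 4.12 (cv2) and the standard library are available. Lean on these libraries where they do the work, as an engineer would, in place of code of your own. Each camera call takes 0.05 s, during which the arm holds its last target. There are 200 camera calls.

### The job

Take the orange-handled spatula by its handle, slide its blade in through an open end of the blue drying stand until it is centred under the green crystal tray, and lift the tray straight up on the blade, at least 8 cm above the stand. Never touch the tray itself with the robot, keep it level all the way, and leave the bottles, bowl and beaker where they are. Finish while still holding the spatula, with the tray level and still in the air, carried by the blade alone.

Things in the scene. Friction and masses are not known exactly. Their poses are not given: they have to be found in the camera images.
- tray: The tray to lift: a shallow square open tray of green plastic, 110 x 110 mm outside, 22 mm high, flat underside, about 60 to 130 g, with pink crystals stuck to its floor. Origin: centre of its underside; z up, x and y along its sides. It starts loose on top of the stand, roughly centred (within 6 mm and 0.06 rad) and lined up with it.
- stand: Drying stand, fixed to the table: two blue rails 130 mm long (along its x), 16 mm wide, tops 45 mm above the table, on a white base plate 5 mm thick. Between them a straight channel 84 mm wide (y -42 to 42 mm), open at both ends (-x end nearer the spatula), free from z = 5 to 45 mm, so a blade passes lengthwise under the tray. Origin: centre of its underside.
- spatula: Spatula lying loose and flat, rigid, 110 g. Origin: on its underside below the grip point; x points handle to blade, z up. Orange handle: flat-sided bar 20 mm wide, 32 mm high, x -70 to 40 mm. Steel tang 24 mm wide, x 35 to 70. Flat steel blade 60 mm wide, x 65 to 155; tang and blade 3 mm thick (z 0 to 3). The loaded blade pulls nose-down in the grip: grip firmly, about 50 N.
- spatula_grip (a point): Where to pinch the spatula handle from above, closing across its 20 mm width: on its centre line, 22 mm above its underside (spatula x = 0).
- spatula_blade (a point): Centre of the blade's upper face (spatula x = 110 mm, z = 3 mm).
- bottle_a: Bystander: pale clear bottle with red cap, 48 mm across, 80 mm tall, upright. Origin: centre of its underside.
- bottle_b: Bystander: small white bottle with red cap, 40 mm across, 66 mm tall, upright. Origin: centre of its underside.
- bowl: Bystander: white bowl, 90 mm across, 35 mm tall. Origin: centre of its underside.
- beaker: Bystander: green beaker, 52 mm across, 70 mm tall, upright. Origin: centre of its underside.
There are look-alikes about, which are no part of the job. Of the things like the tray, leave any that is black, brown or white; of the rest the smaller one is meant.

How it is judged:
By the outcome, as a careful person would: the job done as asked, in the order asked, and still so for the second after the job is handed in, while the arm keeps its last pose, push and grip.
It also fails if it takes over 58 s, if anything falls off the work surface, if the arm or the gripper's body presses on something with over 40 N, if the wrist force passes 120 N, or if a joint passes its speed limit or range.

## Working session

There is one attempt and no reset: what is moved stays moved. The work goes in short steps, Python scripts to look and compute and a tool call to move; the robot and the scene stay as the last step left them, time stands still between calls to the robot, and variables do not carry over. Pictures are saved under pics/ and viewed, at most 10 in all, crops included, and the job is handed in when it is done.

Besides the shell and the picture viewer there is one more tool, called after "Call:" as name(argument=value, ...) on one line, values as JSON. move_arm: Moves the arm, as the interface text tells. Its arguments: {"type":"object","properties":{"motion":{"type":"array","items":{"type":"array","items":{"type":"number"}}},"grip_force":{"type":"number"}},"required":["motion"]}

```bash
mkdir -p pics; python3 - <<'E'
from rig import *
import cv2,numpy as np
for n in("top","side"):
    p,d=grab_frame(n); cv2.imwrite(f"pics/{n}0.png",p[:,:,::-1]); np.savez(f"{n}0.npz",p=p,d=d,**camera_params(n))
    c=camera_params(n);print(n,c["camera_matrix"].round(1).tolist(),c["world_from_camera"].round(3).tolist())
s=sensors.sense();print(s)
E
```

```text
top [[531.4, 0.0, 317.0], [0.0, 531.4, 234.7], [0.0, 0.0, 1.0]] [[-0.014, -0.982, 0.187, 343.113], [-1.0, 0.015, 0.003, 18.979], [-0.006, -0.187, -0.982, 1382.994], [0.0, 0.0, 0.0, 1.0]]
side [[526.0, 0.0, 313.3], [0.0, 526.0, 240.0], [0.0, 0.0, 1.0]] [[0.98, -0.113, 0.163, 420.233], [-0.198, -0.587, 0.785, -802.253], [0.008, -0.802, -0.598, 707.256], [0.0, 0.0, 0.0, 1.0]]
{'clock': 0.1, 'qpos': array([ 1.27862236e+00,  3.53594659e-01,  1.63408917e+00, -1.76952869e-05,
        1.15521605e+00, -2.44887896e-03]), 'qvel': array([-0.00063728, -0.00121742, -0.00306834,  0.00049444, -0.00062927,
       -0.0007352 ]), 'joint_efforts': array([-1.02531532e-03, -6.06354618e+01, -3.42820394e+01, -9.54912889e-05,
        3.83222228e-03, -2.90158459e-05]), 'eef_pos': array([178.46003178, 598.5088532 , 230.61433004]), 'tcp_rot': array([-3.14028539e+00,  1.29784511e-05,  2.85187473e+00]), 'contact_force': array([-0.1940845 ,  0.32559417,  0.91964994]), 'wrist_torque': array([ 0.02056307, -0.04284427,  0.00654942]), 'grasp_force': 0.0, 'opening': 0.9939026591166953}
```

View pics/top0.png

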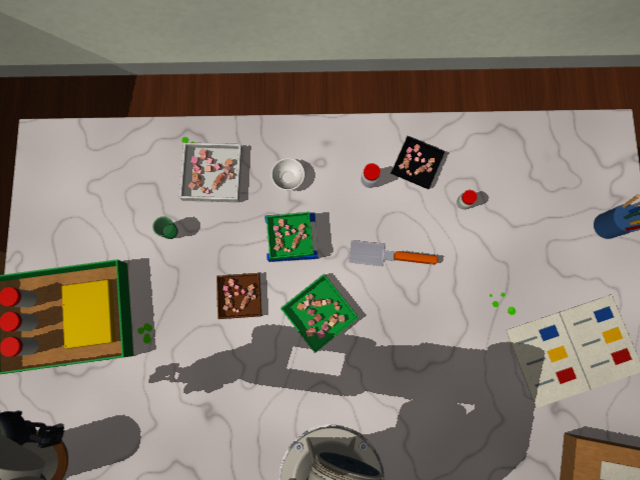

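View pics/side0.png

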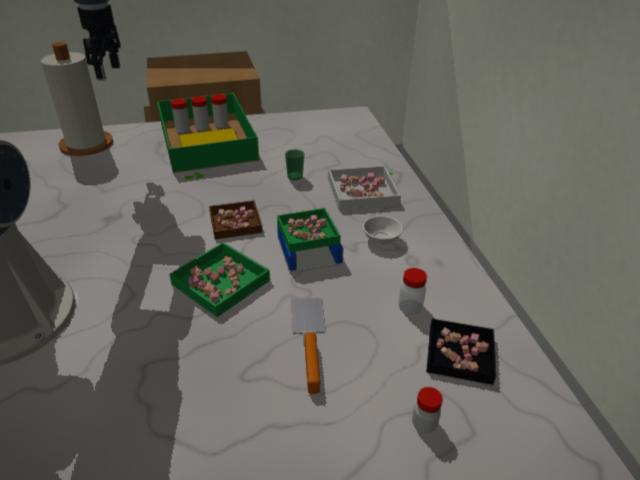

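The top view shows these tray-like things:
- green on the blue stand (292,237)
- larger green on the table (320,312)
- black (419,162)
- brown (240,296)
- white (212,172)

I choose (292,237): it is the smaller green one and sits on the blue rails. The spatula blade is at (367,252) and the handle at (417,257). In the side view the tray is at (308,230) and the spatula handle at (312,362).

```bash
cat > h.py <<'E'
import cv2,numpy as np
def world(z):
    K=z["camera_matrix"];T=z["world_from_camera"];d=z["d"]
    v,u=np.mgrid[:480,:640]
    P=np.stack([(u-K[0,2])/K[0,0]*d,(v-K[1,2])/K[1,1]*d,d],-1)
    return P@T[:3,:3].T+T[:3,3]
def onplane(z,uv,h):
    K=z["camera_matrix"];T=z["world_from_camera"];uv=np.asarray(uv,float).reshape(-1,2)
    r=np.c_[(uv-K[:2,2])/K[[0,1],[0,1]],np.ones(len(uv))]@T[:3,:3].T
    return T[:3,3]+r*((h-T[2,3])/r[:,2])[:,None]
def hsv(p): return cv2.cvtColor(p,cv2.COLOR_RGB2HSV)
def mask(z,lo,hi,box):
    m=cv2.inRange(hsv(z["p"]),lo,hi); b=np.zeros_like(m);x0,y0,x1,y1=box;b[y0:y1,x0:x1]=255
    return m&b
def rect(P): 
    r=cv2.minAreaRect(P[:,:2].astype(np.float32)); return [np.round(a,1) for a in r]
E
python3 - <<'E'
from h import *
B={"top":dict(tray=(255,200,330,270),spat=(340,230,450,275)),"side":dict(tray=(265,195,355,275),spat=(280,285,335,400))}
for n in B:
    z=dict(np.load(f"{n}0.npz"));W=world(z)
    def show(t,m,h,zlo,zhi):
        k=(m>0); q=W[k]; print(n,t,"px",k.sum(),"zpct",np.percentile(q[:,2],[5,50,95]).round(1))
        s=q[(q[:,2]>zlo)&(q[:,2]<zhi)]
        if len(s)>5: print("   depth rect",rect(s))
        print("   plane rect z",h,rect(onplane(z,np.argwhere(k)[:,::-1],h)))
    show("tray",mask(z,(45,90,40),(80,255,255),B[n]["tray"]),67,60,75)
    show("blue",mask(z,(105,120,40),(130,255,255),B[n]["tray"]),45,38,52)
    show("handle",mask(z,(5,150,100),(20,255,255),B[n]["spat"]),32,25,38)
    x0,y0,x1,y1=B[n]["spat"]
    m=mask(z,(90,15,120),(130,90,255),B[n]["spat"]); m=cv2.morphologyEx(m,cv2.MORPH_OPEN,np.ones((5,5)))
    show("blade",m,3,-5,10)
z=dict(np.load("top0.npz"));p=z["p"][190:280,240:460,::-1];a=cv2.resize(p,None,fx=3,fy=3,interpolation=2)
p=dict(np.load("side0.npz"))["p"][190:400,250:380,::-1];b=cv2.resize(p,None,fx=1,fy=1)
c=np.zeros((270,800,3),np.uint8);c[:,:660]=a;c[:210,665:795]=b;cv2.imwrite("pics/crop.png",c)
E
```

```text
top tray px 1442 zpct [44.7 50.5 69. ]
   depth rect [array([595.7,  94.1]), array([110.7, 108.8]), np.float64(5.1)]
   plane rect z 67 [array([594.2,  93.1]), array([112.5, 110.6]), np.float64(5.3)]
top blue px 190 zpct [ 7.8 36.2 48.7]
   depth rect [array([595.8,  90.9]), array([114.1, 126.9]), np.float64(3.0)]
   plane rect z 45 [array([593.3,  90.4]), array([118.5, 127.7]), np.float64(3.0)]
top handle px 373 zpct [12.5 31.7 36.9]
   depth rect [array([ 538.8, -227.3]), array([108.2,  20.7]), np.float64(82.1)]
   plane rect z 32 [array([ 537.1, -228.1]), array([110.7,  22.9]), np.float64(82.3)]Traceback (most recent call last):
  File "<stdin>", line 15, in <module>
  File "<stdin>", line 6, in show
    return _quantile_unchecked(
        a, q, axis, out, overwrite_input, method, keepdims, weights)
    return _ureduce(a,
                    func=_quantile_ureduce_func,
    ...<5 lines>...
                    overwrite_input=overwrite_input,
                    method=method)
    r = func(a, **kwargs)
    result = _quantile(arr,
                       quantiles=q,
    ...<2 lines>...
                       out=out,
                       weights=wgt)
    slices_having_nans = np.isnan(arr[-1, ...])
                                  ~~~^^^^^^^^^
IndexError: index -1 is out of bounds for axis 0 with size 0
```

```bash
python3 - <<'E'
from h import *
B={"top":dict(tray=(255,200,330,270),spat=(340,230,450,275),bl=(340,232,395,272),s=(367,252),t=(367,232)),"side":dict(tray=(265,195,355,275),spat=(280,285,335,400),bl=(285,290,330,340),s=(308,318),t=(280,318))}
for n in B:
    z=dict(np.load(f"{n}0.npz"));W=world(z)
    def show(t,m,h,zlo,zhi):
        k=(m>0); q=W[k]; print(n,t,"px",k.sum())
        if not k.any(): return
        s=q[(q[:,2]>zlo)&(q[:,2]<zhi)]
        if len(s)>5: print("   depth rect",rect(s))
        print("   plane rect z",h,rect(onplane(z,np.argwhere(k)[:,::-1],h)))
    if n=="side":
        show("tray",mask(z,(45,90,40),(80,255,255),B[n]["tray"]),67,60,75)
        show("blue",mask(z,(105,120,40),(130,255,255),B[n]["tray"]),45,38,52)
        show("handle",mask(z,(5,150,100),(20,255,255),B[n]["spat"]),32,25,38)
    H=hsv(z["p"]); sb=H[B[n]["s"][1],B[n]["s"][0]].astype(int);print("blade hsv",sb,"table",H[B[n]["t"][1],B[n]["t"][0]])
    m=mask(z,(max(sb[0]-15,0),max(sb[1]-14,0),sb[2]-20),(sb[0]+15,sb[1]+14,min(255,sb[2]+20)),B[n]["bl"]);m=cv2.morphologyEx(m,cv2.MORPH_OPEN,np.ones((5,5)))
    show("blade",m,3,-8,12)
p=dict(np.load("top0.npz"))["p"][190:280,240:460,::-1];a=cv2.resize(p,None,fx=3,fy=3,interpolation=2)
b=dict(np.load("side0.npz"))["p"][190:400,250:380,::-1]
c=np.zeros((270,800,3),np.uint8);c[:,:660]=a;c[:210,665:795]=b;cv2.imwrite("pics/crop.png",c)
E
```

```text
blade hsv [133  12 149] table [ 11  19 189]Traceback (most recent call last):
  File "<stdin>", line 16, in <module>
  File "h.py", line 13, in mask
    m=cv2.inRange(hsv(z["p"]),lo,hi); b=np.zeros_like(m);x0,y0,x1,y1=box;b[y0:y1,x0:x1]=255
cv2.error: OpenCV(4.12.0) :-1: error: (-5:Bad argument) in function 'inRange'
> Overload resolution failed:
>  - lowerb is not a numerical tuple
>  - Expected Ptr<cv::UMat> for argument 'lowerb'
```

```bash
python3 - <<'E'
from h import *
B={"top":dict(tray=(255,200,330,270),spat=(340,230,450,275),bl=(340,232,395,272)),"side":dict(tray=(265,195,355,275),spat=(280,285,335,400),bl=(285,290,330,340))}
for n in B:
    z=dict(np.load(f"{n}0.npz"));W=world(z)
    def show(t,m,h,zlo,zhi):
        k=(m>0); q=W[k]; print(n,t,"px",k.sum())
        if not k.any(): return
        s=q[(q[:,2]>zlo)&(q[:,2]<zhi)]
        if len(s)>5: print("   depth rect",rect(s))
        print("   plane rect z",h,rect(onplane(z,np.argwhere(k)[:,::-1],h)))
    if n=="side":
        show("tray",mask(z,(45,90,40),(80,255,255),B[n]["tray"]),67,60,75)
        show("blue",mask(z,(105,120,40),(130,255,255),B[n]["tray"]),45,38,52)
        show("handle",mask(z,(5,150,100),(20,255,255),B[n]["spat"]),32,25,38)
    m=mask(z,(95,0,100),(175,60,190),B[n]["bl"]);m=cv2.morphologyEx(m,cv2.MORPH_OPEN,np.ones((5,5)))
    show("blade",m,3,-8,12)
p=dict(np.load("top0.npz"))["p"][190:280,240:460,::-1];a=cv2.resize(p,None,fx=3,fy=3,interpolation=2)
b=dict(np.load("side0.npz"))["p"][190:400,250:380,::-1]
c=np.zeros((270,800,3),np.uint8);c[:,:660]=a;c[:210,665:795]=b;cv2.imwrite("pics/crop.png",c)
E
```

```text
top blade px 848
   depth rect [array([ 554.4, -117.1]), array([112.8,  60.1]), np.float64(82.3)]
   plane rect z 3 [array([ 554.6, -117.2]), array([112.9,  59.6]), np.float64(82.7)]
side tray px 1394
   depth rect [array([594.6,  92.3]), array([110.2, 115.4]), np.float64(5.0)]
   plane rect z 67 [array([581. ,  45.2]), array([235.2, 136. ]), np.float64(73.6)]
side blue px 430
   depth rect [array([595.5,  81.9]), array([114.2, 114.9]), np.float64(2.7)]
   plane rect z 45 [array([592.3,  56.3]), array([120.5, 147.6]), np.float64(2.5)]
side handle px 543
   depth rect [array([ 537.9, -228.9]), array([106.4,  18.5]), np.float64(82.4)]
   plane rect z 32 [array([ 537.2, -230.8]), array([104.6,  18.7]), np.float64(81.8)]
side blade px 1033
   depth rect [array([ 555.4, -103.3]), array([92.9, 59. ]), np.float64(82.2)]
   plane rect z 3 [array([ 555. , -105.6]), array([88.4, 58.9]), np.float64(82.2)]
```

View pics/crop.png

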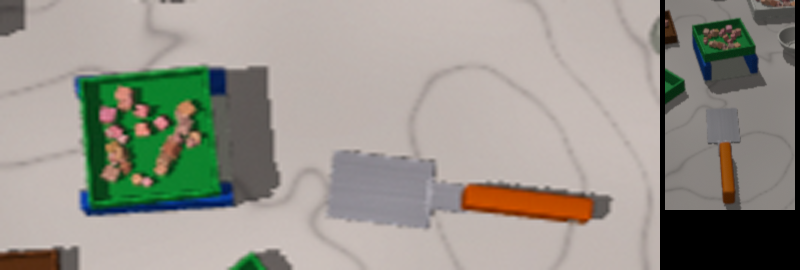

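The crop confirms it: the green tray sits on blue rails, with the spatula to the right of it pointing at the open end. The measured sizes match the given ones: tray 110 mm, handle 108x20.7 mm, blade 60 mm wide. Measured poses:
- **Stand:** about (595.5, 91), x axis at 93°.
- **Tray:** about (595, 93), at 95°.
- **Spatula grip:** (540.3, -213), heading 82.2°.

I'm moving above the grip point now.

Call:
move_arm(motion=[[0,0,0.177,-0.0362,-0.0421,0.005,0.05],[0,0,0.354,-0.0723,-0.0843,0.01,0.05],[0,0,0.531,-0.1085,-0.1264,0.015,0.05],[0,0,0.708,-0.1447,-0.1686,0.02,0.05],[0,0,0.886,-0.1808,-0.2107,0.025,0.05],[0,0,1.063,-0.217,-0.2529,0.03,0.05],[0,0,1.24,-0.2532,-0.295,0.035,0.05],[0,0,1.417,-0.2893,-0.3372,0.04,0.05]])

```text
clock: 1.1
eef_pos: [359.9, 191.5, 191.2]
tcp_rot: [3.141, -0.0, 1.429]
contact_force: [0.9, 0.7, 0.1]
opening: 0.586
grasp_force: 0.0
```

```bash
cat > rel.py <<'E'
import sys,numpy as np
from scipy.spatial.transform import Rotation as Ro
from rig import sensors
def rel(x,y,z,yaw,tilt=0.0):
    """target TCP (mm), tool yaw (deg), tilt about tool y (rad) -> turn (rad), shift (m)"""
    s=sensors.sense();R=Ro.from_euler("xyz",s["tcp_rot"])
    T=Ro.from_euler("xyz",[np.pi,0,np.radians(yaw)])*Ro.from_rotvec([0,tilt,0])
    print("now",s["clock"].__round__(2),s["eef_pos"].round(1),np.degrees(s["tcp_rot"]).round(2),"F",s["contact_force"].round(1),"M",s["wrist_torque"].round(2),"g",round(s["grasp_force"],1),round(s["opening"],3))
    print("turn",(R.inv()*T).as_rotvec().round(4),"shift",(R.inv().apply(np.array([x,y,z])-s["eef_pos"])/1000).round(4))
if __name__=="__main__": rel(*map(float,sys.argv[1:]))
E
python3 rel.py 540.3 -213.1 120 82.2
```

```text
now 1.1 [359.9 191.5 191.2] [ 1.7998e+02 -1.0000e-02  8.1900e+01] F [0.9 0.7 0.1] M [ 0.04 -0.04 -0.05] g 0.0 0.586
turn [ 0.0004 -0.0002 -0.0053] shift [-0.3751  0.2357  0.0712]
```

Call:
move_arm(motion=[[0,0,-0.005,-0.0469,0.0295,0.009,0.05],[0,0,-0.005,-0.0938,0.0589,0.018,0.05],[0,0,-0.005,-0.1407,0.0884,0.027,0.05],[0,0,-0.005,-0.1876,0.1178,0.036,0.05],[0,0,-0.005,-0.2344,0.1473,0.045,0.05],[0,0,-0.005,-0.2813,0.1768,0.054,0.05],[0,0,-0.005,-0.33,0.208,0.063,0.05],[0,0,-0.005,-0.3751,0.2357,0.0712,0.05]])

```text
clock: 2.1
eef_pos: [542.6, -212.4, 119.5]
tcp_rot: [-3.141, -0.0, 1.439]
contact_force: [1.3, 1.6, -0.2]
opening: 0.583
grasp_force: 0.0
```

```bash
python3 rel.py 540.3 -213.1 5 82.2; python3 - <<'E'
from rig import *
import cv2
p,d=grab_frame("wrist");cv2.imwrite("pics/w1.png",p[:,:,::-1])
E
```

```text
now 2.1 [ 542.6 -212.4  119.5] [-1.7999e+02 -1.0000e-02  8.2470e+01] F [ 1.3  1.6 -0.2] M [ 0.08 -0.02 -0.04] g 0.0 0.583
turn [-0.0003 -0.0001  0.0047] shift [-0.001  -0.0022  0.1145]
```

View pics/w1.png

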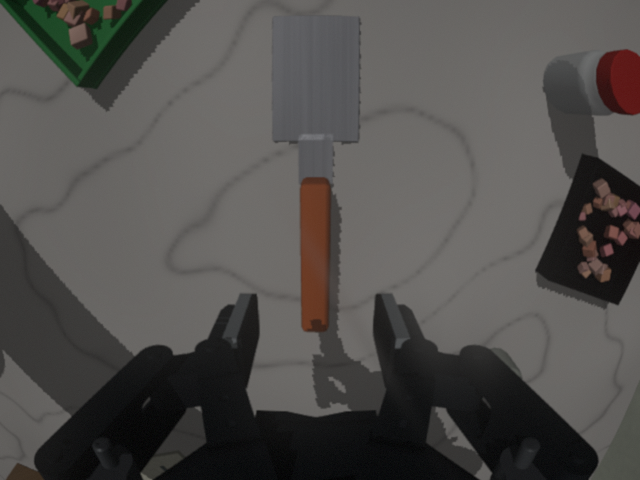

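The wrist view shows the handle (x≈315, rows 180–330) midway between the fingers (pads at x≈250 and 385), parallel to them. I'm descending and gripping.

Call:
move_arm(motion=[[0,0,0.005,-0.001,-0.002,0.035,0.05],[0,0,0.005,-0.001,-0.002,0.07,0.05],[0,0,0.005,-0.001,-0.002,0.095,0.05],[0,0,0.005,-0.001,-0.002,0.108,0.05],[0,0,0.005,-0.001,-0.002,0.1145,0.05],[0,0,0.005,-0.001,-0.002,0.1145,0.03],[0,0,0.005,-0.001,-0.002,0.1145,0.0],[0,0,0.005,-0.001,-0.002,0.1145,0.0]], grip_force=80)

```text
clock: 3.15
eef_pos: [540.8, -211.4, 6.7]
tcp_rot: [3.14, 0.0, 1.435]
contact_force: [0.0, 0.5, 4.3]
opening: 0.221
grasp_force: 78.8
```

Call:
move_arm(motion=[[0,0,0,0,0,0,0],[0,0,0,0,0,0,0]], grip_force=80)

```text
clock: 3.4
eef_pos: [540.8, -211.5, 6.7]
tcp_rot: [3.14, 0.0, 1.435]
contact_force: [-0.3, 0.9, 6.9]
opening: 0.215
grasp_force: 79.1
```

```bash
python3 rel.py 540.3 -213.1 25 82.2
```

```text
now 3.4 [ 540.8 -211.5    6.7] [1.799e+02 2.000e-02 8.220e+01] F [-0.3  0.9  6.9] M [ 0.08  0.17 -0.04] g 79.1 0.215
turn [0.0018 0.0004 0.0001] shift [-0.0017 -0.0003 -0.0183]
```

```bash
python3 rel.py 608.3 -157 26.7 93
```

```text
now 3.4 [ 540.8 -211.5    6.7] [1.799e+02 2.000e-02 8.220e+01] F [-0.3  0.9  6.9] M [ 0.08  0.17 -0.04] g 79.1 0.215
turn [ 0.0018  0.0006 -0.1884] shift [ 0.0631  0.0595 -0.02  ]
```

Call:
move_arm(motion=[[0,0,0,0,0,-0.01,0],[0,0,0,0,0,-0.022,0],[0,0,-0.05,0.015,0.015,-0.022,0],[0,0,-0.1,0.032,0.03,-0.022,0],[0,0,-0.15,0.048,0.045,-0.022,0],[0,0,-0.188,0.063,0.0595,-0.022,0],[0,0,-0.188,0.063,0.0595,-0.022,0]], grip_force=80)

```text
clock: 4.28
eef_pos: [609.1, -155.4, 27.4]
tcp_rot: [3.141, 0.0, 1.626]
contact_force: [-0.4, -0.1, -0.9]
opening: 0.218
grasp_force: 78.2
```

```bash
cat > look.py <<'E'
import sys
from rig import *
from h import *
tag=sys.argv[1]
for n in ("top","side"):
    p,d=grab_frame(n);c=camera_params(n);np.savez(f"{n}{tag}.npz",p=p,d=d,**c);cv2.imwrite(f"pics/{n}{tag}.png",p[:,:,::-1])
    z=dict(p=p,d=d,**c);W=world(z)
    roi=cv2.inRange(W.astype(np.float32),(480,-260,3),(720,180,250))  # working volume
    for t,lo,hi in(("orange",(5,150,60),(20,255,255)),("green",(45,90,30),(80,255,255)),("steel",(95,0,60),(175,60,200))):
        m=cv2.inRange(hsv(p),lo,hi)&roi
        m=cv2.morphologyEx(m,cv2.MORPH_OPEN,np.ones((3,3)))
        k,l,st,_=cv2.connectedComponentsWithStats(m)
        if k<2: print(n,t,"none");continue
        i=1+st[1:,4].argmax();q=W[l==i];A=np.c_[q[:,:2],np.ones(len(q))]
        a=np.linalg.lstsq(A-[*q[:,:2].mean(0),0],q[:,2],rcond=None)[0]
        print(n,t,st[i].tolist(),rect(q),"z pct",np.percentile(q[:,2],[5,50,95]).round(1),"slope",a[:2].round(3))
E
python3 look.py 2;python3 rel.py 608.3 -157 26.7 93
```

```text
top orange none
top green [267, 212, 46, 47, 1360] [array([595.4,  93.2]), array([111.8, 109.1]), np.float64(4.5)] z pct [44.9 50.7 68.8] slope [-0.005  0.001]
top steel [327, 222, 42, 25, 832] [array([603.6, -56.6]), array([ 60.8, 107.3]), np.float64(3.3)] z pct [19.6 24.3 29.2] slope [-0.017 -0.009]
side orange [338, 301, 20, 51, 582] [array([ 607.5, -180. ]), array([99.1, 23.7]), np.float64(87.7)] z pct [29.7 50.  52.9] slope [0.137 0.124]
side green [278, 209, 44, 43, 830] [array([557. ,   7.8]), array([316.8,  93.9]), np.float64(77.9)] z pct [46.1 55.9 65.8] slope [ 0.011 -0.014]
side steel [306, 270, 15, 18, 172] [array([568.7, -82.7]), array([166.2,  28.1]), np.float64(77.3)] z pct [ 19.9  22.4 130. ] slope [ 0.127 -0.769]
now 4.38 [ 607.3 -156.4   27.2] [-1.7994e+02 -1.0000e-02  9.3020e+01] F [-0.9  0.1 -1.7] M [-0.    0.    0.04] g 78.2 0.218
turn [-0.001  -0.0002  0.0004] shift [-0.0007  0.001   0.0005]
```

View pics/side2.png

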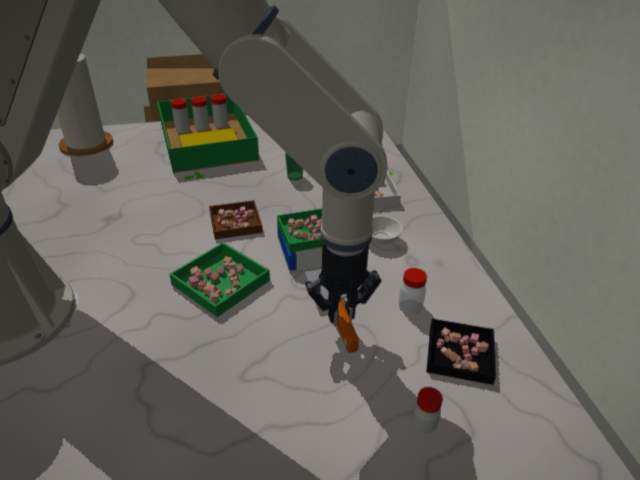

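The side view shows the spatula held level by its handle at (347,328), clear of everything. The top-view fit has the blade on the channel line (x 603.6 against 603.2 expected) at z≈24. I'm inserting.

```bash
python3 rel.py 600.7 -15 26.7 93
```

```text
now 4.38 [ 607.3 -156.4   27.2] [-1.7994e+02 -1.0000e-02  9.3020e+01] F [-0.9  0.1 -1.7] M [-0.    0.    0.04] g 78.2 0.218
turn [-0.001  -0.0002  0.0004] shift [0.1416 0.0009 0.0005]
```

Call:
move_arm(motion=[[0,0,0,0.015,0,0,0],[0,0,0,0.035,0,0,0],[0,0,0,0.055,0,0,0],[0,0,0,0.075,0,0,0],[0,0,0,0.095,0,0,0],[0,0,0,0.115,0,0,0],[0,0,0,0.132,0,0,0],[0,0,0,0.1415,0,0,0]])

```text
clock: 5.38
eef_pos: [600.1, -14.3, 27.6]
tcp_rot: [-3.142, 0.0, 1.624]
contact_force: [0.2, 0.4, -1.5]
opening: 0.216
grasp_force: 78.2
```

Call:
move_arm(motion=[[0,0,0,0,0,0,0],[0,0,0,0,0,0,0]])

```text
clock: 5.62
eef_pos: [600.2, -15.9, 27.6]
tcp_rot: [3.142, 0.0, 1.623]
contact_force: [0.0, 0.8, -0.8]
opening: 0.219
grasp_force: 78.2
```

```bash
python3 look.py 3;python3 rel.py 600.7 -15 26.7 93
```

```text
top orange [257, 280, 3, 3, 9] [array([484. , 177.1]), array([6.6, 3.7]), np.float64(1.2)] z pct [ 7.  23.1 25.3] slope [-1.253  2.846]
top green [267, 213, 36, 46, 991] [array([594.4, 102.7]), array([111. ,  90.7]), np.float64(3.8)] z pct [44.8 50.4 67.2] slope [-0.008  0.021]
top steel none
side orange [317, 252, 17, 45, 450] [array([601.8, -13.2]), array([153.8,  24.3]), np.float64(85.7)] z pct [29.4 50.3 53.4] slope [0.063 0.103]
side green [278, 212, 24, 40, 333] [array([541.4,  63.7]), array([191.2,  48.7]), np.float64(74.4)] z pct [46.6 57.4 66.8] slope [ 0.101 -0.173]
side steel [321, 248, 4, 5, 16] [array([619.5,  58.4]), array([ 6.5, 17.5]), np.float64(1.5)] z pct [20.8 22.4 24.4] slope [-0.038 -0.096]
now 5.72 [600.2 -16.1  27.6] [1.800e+02 1.000e-02 9.294e+01] F [ 0.3  0.3 -2. ] M [-0.03  0.03 -0.04] g 78.2 0.22
turn [ 0.      0.0001 -0.001 ] shift [0.0011 0.0005 0.0009]
```

View pics/side3.png

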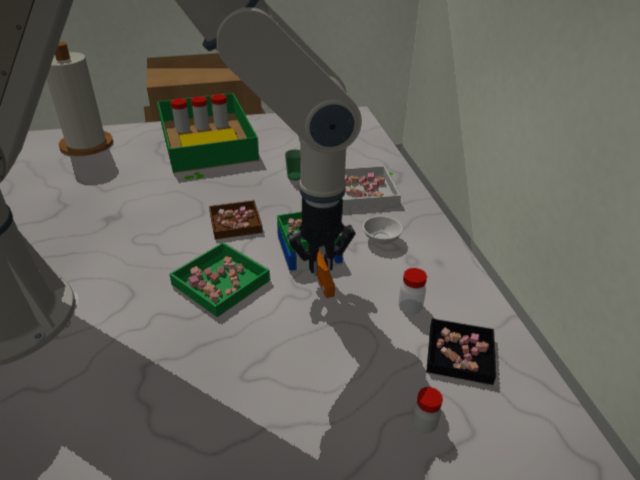

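The side view shows the blade in the channel under the tray, with the handle at (326,275) just outside the open end and nothing disturbed. I'm lifting slowly.

Call:
move_arm(motion=[[0,0,0,0.001,0,-0.006,0],[0,0,0,0.001,0,-0.013,0],[0,0,0,0.001,0,-0.017,0],[0,0,0,0.001,0,-0.02,0],[0,0,0,0.001,0,-0.023,0],[0,0,0,0.001,0,-0.026,0],[0,0,0,0.001,0,-0.03,0],[0,0,0,0.001,0,-0.035,0]])

```text
clock: 6.72
eef_pos: [600.0, -14.5, 62.8]
tcp_rot: [-3.141, 0.0, 1.623]
contact_force: [-0.7, 0.3, -2.8]
opening: 0.219
grasp_force: 78.1
```

```bash
python3 look.py 4;python3 rel.py 600.7 -15 150 93
```

```text
top orange [350, 226, 9, 4, 33] [array([606.7, -68.9]), array([20. ,  9.1]), np.float64(89.4)] z pct [85.6 89.6 92.5] slope [-0.23   0.086]
top green [266, 212, 36, 46, 979] [array([594.4, 103. ]), array([110.5,  89.6]), np.float64(4.7)] z pct [59.5 64.1 82. ] slope [-0.003  0.033]
top steel none
side orange [317, 236, 18, 46, 453] [array([606.9,   7.8]), array([195. ,  28.2]), np.float64(82.9)] z pct [65.6 86.2 89. ] slope [-0.257  0.071]
side green [278, 207, 23, 39, 430] [array([546.8,  60.4]), array([186. ,  47.6]), np.float64(79.2)] z pct [60.4 71.5 82.2] slope [-0.064 -0.149]
side steel [289, 219, 3, 3, 9] [array([540.2, -14.3]), array([9.5, 3.7]), np.float64(81.0)] z pct [158.4 159.7 161.8] slope [-0.01  -0.217]
now 6.83 [600.6 -14.5  63.2] [1.7994e+02 1.0000e-02 9.2980e+01] F [-0.2 -0.4 -2.4] M [-0.16 -0.06 -0.01] g 78.1 0.214
turn [ 0.001   0.0001 -0.0003] shift [-0.0005  0.0002 -0.0868]
```

View pics/top4.png

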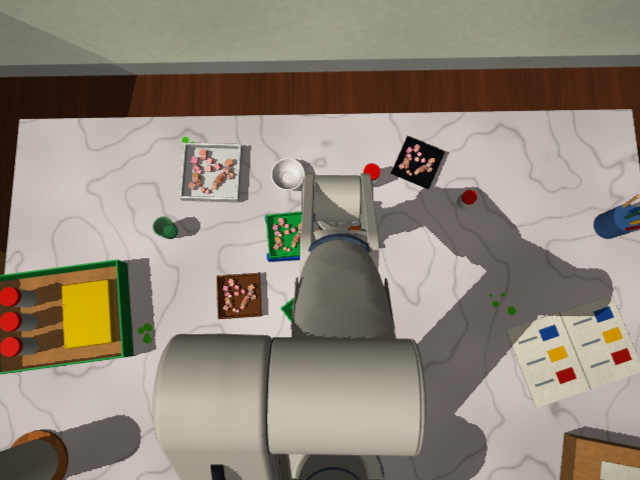

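The top view shows the tray at (285,236), raised about 14 mm off the rails with no turn. I'm carrying on straight up.

Call:
move_arm(motion=[[0,0,0,0,0,-0.006,0],[0,0,0,0,0,-0.017,0],[0,0,0,0,0,-0.03,0],[0,0,0,0,0,-0.044,0],[0,0,0,0,0,-0.058,0],[0,0,0,0,0,-0.071,0],[0,0,0,0,0,-0.081,0],[0,0,0,0,0,-0.087,0]])

```text
clock: 7.82
eef_pos: [600.3, -14.5, 150.3]
tcp_rot: [3.141, 0.0, 1.623]
contact_force: [-0.1, 0.8, -1.6]
opening: 0.217
grasp_force: 78.2
```

Call:
move_arm(motion=[[0,0,0,0,0,0,0],[0,0,0,0,0,0,0],[0,0,0,0,0,0,0]])

```text
clock: 8.2
eef_pos: [599.8, -14.5, 149.1]
tcp_rot: [-3.141, -0.0, 1.623]
contact_force: [0.5, 0.5, -2.3]
opening: 0.222
grasp_force: 78.1
```

```bash
python3 look.py 5;python3 rel.py 600.7 -15 150 93
python3 - <<'E'
from h import *
# floor slope of the tray, green interior within +-7 mm of the floor level
for t in ("0","4","5"):
    z=dict(np.load(f"top{t}.npz"));W=world(z)
    m=(cv2.inRange(hsv(z["p"]),(45,90,30),(80,255,255))>0)&(abs(W[...,0]-595)<62)&(abs(W[...,1]-93)<62)&(W[...,2]>40)
    q=W[m];f=np.percentile(q[:,2],5)
    for nm,s in(("floor",q[q[:,2]<f+9]),("rim",q[q[:,2]>f+18])):
        c=s.mean(0);a=np.linalg.lstsq(np.c_[s[:,:2]-c[:2],np.ones(len(s))],s[:,2],rcond=None)[0]
        print(t,nm,len(s),c.round(1),"slope xy",a[:2].round(4))
E
```

```text
top orange [347, 219, 16, 10, 126] [array([600.6, -64.6]), array([18.8, 35.4]), np.float64(2.1)] z pct [155.4 173.8 178.9] slope [ 0.435 -0.055]
top green [262, 203, 38, 50, 1094] [array([593.9, 103.7]), array([110.3,  88.7]), np.float64(5.1)] z pct [146.2 150.8 167.9] slope [-0.001  0.035]
top steel [313, 223, 4, 10, 40] [array([596.4,  28.7]), array([ 7.2, 23.3]), np.float64(89.3)] z pct [141.4 145.4 148.4] slope [-0.091 -0.054]
side orange [317, 200, 19, 46, 485] [array([599.3, -22.3]), array([132.4,  23.4]), np.float64(88.3)] z pct [151.3 171.8 174.4] slope [0.044 0.114]
side green [276, 173, 26, 38, 438] [array([552.5,  59.4]), array([181.7,  35.9]), np.float64(89.2)] z pct [146.8 157.  166.9] slope [-0.4   -0.115]
side steel none
now 8.3 [599.9 -14.5 149.2] [-179.96   -0.     92.98] F [ 0.1 -0.1 -2.6] M [-0.15 -0.03 -0.02] g 78.1 0.217
turn [-0.0006 -0.     -0.0004] shift [-0.0005  0.0008 -0.0008]
0 floor 1049 [596.5  93.2  49.2] slope xy [-0.0019  0.0044]
0 rim 232 [593.2  89.2  67.5] slope xy [ 0.0064 -0.0064]
4 floor 804 [597.2 107.2  63.1] slope xy [-0.0009 -0.0033]
4 rim 145 [591.  115.8  92.9] slope xy [-0.1915 -0.9282]
5 floor 940 [597.4 107.3 149.7] slope xy [-0.0012  0.0018]
5 rim 156 [592.2 115.5 167.5] slope xy [-0.0026  0.009 ]
```

View pics/side5.png

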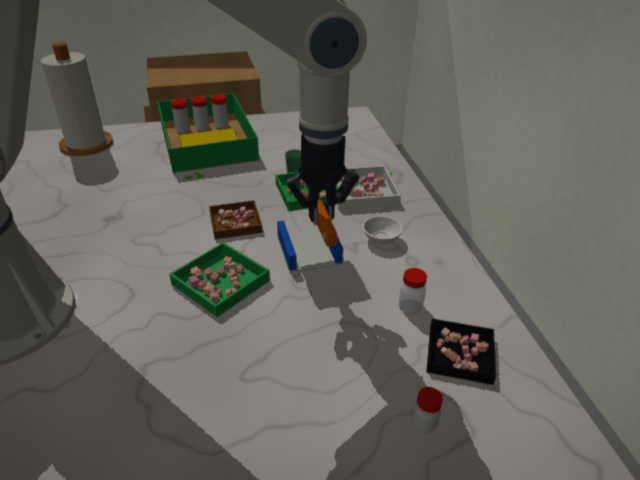

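The side view shows the tray at (300,190) on the blade, well above the empty stand at (310,250), with the bystanders in place. The tray's floor is level to within 0.002 and it has risen about 100 mm.

```bash
python3 -c "
from rig import order
print(order.sign_off())"
```

```text
the job is handed in; nothing more can be done
None
```

The job is handed in: the green tray is held level on the spatula blade about 100 mm above the stand, still gripped, after about 8 s of the 58 s allowed, and the camera views showed the bystanders where they started.

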